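# Set the dough sheeter's gap and lock it

### The arm

A 6-joint arm with a two-finger parallel gripper is mounted at the origin on the work surface. World frame = base frame: x ahead of the robot, y to its left, z up, the work surface at z = 0. Lengths are in mm, angles in rad, forces in N, time in s.
With the tool pointing down it reaches from about 350 to 725 mm from the base axis. Payload 6 kg.
Tool frame: the origin (TCP) lies at the very end of the fingers, on their centre line; the grasp point (between the pads) lies 19 mm behind it; x points along the fingers, y is the direction in which the jaws open and shut, and the axes are right-handed (so a half turn about x gives the same grasp; the last joint's range is limited). The gripper opens to 85 mm and grips with 20 to 120 N. Pads are 22 mm wide; open, the fingers measure 114 mm over their backs; the gripper's body (76 mm by 85 mm) begins 54 mm behind the grasp point. The pads swing forward as they close: fully open they stand 13 mm farther back than shut.
Start: joints at [0.334, 0.04, 0.085, 0, -1.615, -0.334], TCP at [599.978, 0.018, 231.261] pointing down, gripper open.
Joint ranges: [-2.56, 2.56], [-1.29, 2.01], [-1.08, 1.49], [-3.29, 1.98], [-2.81, -0.18], [-2.99, 2.99]. Speed limits (rad/s): [2.57, 2.57, 3.01, 3.14, 3.14, 3.14].

### API

Orientations are given as a 3x3 rotation matrix whose columns are the frame's x, y, z axes.
In Python, from plant import arm gives the robot as it stands.
- The arm moves only by the shell command python3 -m handwheel 'ROWS'. ROWS is JSON, a list of rows, each an object of numbers: "dx", "dy", "dz": the shift along the tool's x, y, z in cm; "spin": the turn about the tool's x in rad; "claw": the opening, from -1 (shut) to 1 (fully open). In form: [{"dx": .., "dy": .., "dz": .., "spin": .., "claw": ..}, ...]. A call has 1 to 8 rows; each row is the pose to reach, as a shift and turn from the pose commanded when the call began, along the tool's axes at that moment; what a row does not reach only later rows make up. A row lasts 1/8 s, in which the tool goes at most 62.5 mm and 10.7 degrees, less where a joint would pass 70% of its speed; a pose out of reach is approached as far as the arm can. A call with a gripper value outside its range is refused whole. The fingers move at their own pace and stop on an object; the grip force is fixed at half the most. Time passes only in rows, so rows that repeat a pose let the fingers close. It gives the time, the measured TCP pose, the force and the opening at its end, in the units of the state.
- arm.sense(): the state, without advancing time (a new reading comes with each control period).
- arm.get_image(name): name is "scene" or "side" or "wrist"; returns a dict with "frame" (420x560x3 uint8, red, green, blue), "fx", "fy", "cx", "cy" (pixels), "R" (3x3) and "t" (3): a world point X has camera coordinates R X + t. Camera axes: x right, y down, z forward; pixel columns grow to the right and rows downward; lengths in mm; the calibration is good to about 2 mm. The wrist camera is an equidistant fisheye: a pixel r from the principal point sees the ray r / f radians off the axis. A picture is of the moment at which its call begins. There is no depth.
- arm.finish_job(): hands the job in, once; it reports no verdict.
Trained networks look in the newest picture that a camera, given by its name, has taken for a name from the list of things; names that differ only in an ending like _2 or _b are one class to them, and where a whole thing is asked for, a point or a joint stands for the part that bears it (a point fixed in the world has none). Each returns a list of dicts, best first, with "confidence" (0 to 1); they miss things now and then, are a little off and sometimes report something else, mostly with a low value. They report only what shows in the picture. A call takes as long as a camera call.
- arm.spot_in(camera, thing): "centre" ([column, row] in pixels, amid what is visible of it).
- arm.spot_point(camera, thing): "centre" ([column, row] in pixels: a listed point, or the origin of a listed thing).
The state is a dict: "time": time; "joint_pos": joint angles; "joint_vel": joint speeds; "joint_torque": joint torques, N m; "tool_pos": TCP position; "orientation": TCP orientation; "wrist_force": force on the tool from outside, world axes, zero at the start; "ft_torque": the same for the moment, N m; "gripper_width": finger opening in mm.
Only numpy, scipy, OpenCV 4.12 (cv2) and the standard library are available. Lean on these libraries where they do the work, as an engineer would, in place of code of your own. Each camera call takes 0.05 s, during which the arm holds its last target.

### The job

On the dough sheeter, roll the knurled thumbwheel until the digit 4 is centred between the index marks in the window. Then turn the knurled lock screw clockwise until it seats: stop when it turns stiff and leave it snug, without forcing it. Let go, and leave the other things on the bench where they are.

Things in the scene. Friction and masses are not known exactly. Their poses are not given: they have to be found in the camera images.
- sheeter: White and steel bench dough sheeter, fixed to the table. Control deck 140 mm deep (x), 340 mm wide (y), its flat top 100 mm above the table; on its far side two steel rollers and a low steel apron, out to 340 mm from the origin. Origin: on the table under the middle of the deck; x away from the robot at yaw 0, y left (towards wheel and window), z up. Near edge of the deck at x -70 mm.
- wheel_axle (a point): Thumbwheel's centre, on its level axle (along the sheeter's y), 80 mm above the table. Black disc with ribbed rim, 100 mm in diameter, 18 mm thick; its top 30 mm project from the deck (rim top 130 mm above the table) and can be pinched from above across the 18 mm. Deck free beside it for 35 mm; on the left, 45 to 95 mm from this point, stands the window hood (132 mm high).
- window (a point): Middle of the window in the top of the grey hood left of the thumbwheel, 132 mm above the table: an opening 32 by 32 mm with a black index mark on either side. A black drum that turns with the wheel shows white digits 0 to 9 there (17 mm high, 24 mm apart along the drum, upright for one looking from the robot). The hood is 106 mm long in x.
- wheel (a joint): Angle of thumbwheel and drum, rad: digit d is centred in the window at 0.5236 x d, so 4 is at 2.094. It starts with 6 to 7.5 in the window. Rolling the wheel's top away from the robot (sheeter +x) lowers the value and the digit, by the same angle. Steady friction (0.08 N m) holds it where it is left; no detents.
- screw_top (a point): Centre of the top of the lock screw's head: upright knurled dark steel cylinder 48 mm in diameter, 28 mm high, white radial line on top (this point's x; turns with it), on the deck 135 mm right of the wheel, axis vertical. Under the head a boss 36 mm in diameter, 16 mm high. Seated, the top is 144 mm above the table (head's underside 16 mm above the deck); it sinks 1.2 mm per rad tightened.
- lockscrew (a joint): Loose turn of the lock screw, rad, growing clockwise seen from above (tightening): it starts between -2.6 and -1.4, turns against a steady friction of 0.12 N m, and ends at 0, where the head meets its seat. It goes no higher; from there on the head's turn shows in joint seat.
- seat (a joint): How far the screw's head has been turned clockwise beyond first contact with its seat, rad: 0 while the screw is loose. Resistance jumps to 0.25 N m and rises by 2 N m per rad. Snug is 0.06 to 0.3; beyond 0.45 it is forced. Let go, it holds by friction, springing back to about 0.12 if it was turned farther.
- scraper: Bench scraper lying on the table, steel blade 150 by 75 mm with a wooden grip 22 mm thick along one edge. Bystander. Origin at its underside.
- dredger: Aluminium flour dredger, 68 mm in diameter, 104 mm high, with a side handle, standing on the sheeter's apron. Bystander. Origin at the centre of its underside.
- cutter: Steel pastry cutter, a ring 82 mm across and 40 mm high, standing on the apron. Bystander. Origin at the centre of its underside.
- bowl: Steel bowl, 190 mm across, 75 mm high, on the table. Bystander. Origin at the centre of its underside.
- pin: Wooden rolling pin, 54 mm thick, 420 mm long along its y, on the table. Bystander. Origin under its middle.
- measure: Steel measuring mug, 84 mm across, 100 mm high, on the table. Bystander. Origin at the centre of its underside.

How it is judged:
By the outcome, as a careful person would: the job done as asked, in the order asked, and still so for the second after the job is handed in, with the robot touching nothing.
It also fails if it takes over 72 s, if anything falls off the work surface, if the arm or the gripper's body presses on something with over 40 N, if the wrist force passes 120 N, or if a joint passes its speed limit or range.

## Working session

There is one attempt and no reset: what is moved stays moved. The work goes in short steps, Python scripts to look and compute and a shell command to move; the robot and the scene stay as the last step left them, time stands still between calls to the robot, and variables do not carry over. Pictures are saved under pics/ and viewed, and the job is handed in when it is done.

```bash
ls; mkdir -p pics; cat > h.py <<'E'
import numpy as np, cv2, json
from plant import arm
def save(im,name,crop=None,scale=1):
    f=cv2.cvtColor(np.asarray(im["frame"]),cv2.COLOR_RGB2BGR)
    if crop: f=f[crop[1]:crop[3],crop[0]:crop[2]]
    f=cv2.resize(f,None,fx=scale,fy=scale,interpolation=cv2.INTER_CUBIC); cv2.imwrite("pics/"+name,f)
def ray(im,px,fish=False):
    R=np.array(im["R"]);t=np.array(im["t"])
    u=(px[0]-im["cx"])/im["fx"];v=(px[1]-im["cy"])/im["fy"]
    if fish:
        r=np.hypot(u,v); d=np.array([np.sin(r)*u/max(r,1e-9),np.sin(r)*v/max(r,1e-9),np.cos(r)])
    else: d=np.array([u,v,1.])
    return -R.T@t, R.T@d/np.linalg.norm(d)
def atz(im,px,z,fish=False):
    o,d=ray(im,px,fish); return o+d*(z-o[2])/d[2]
def proj(im,X):
    c=np.array(im["R"])@np.array(X)+np.array(im["t"]); return [im["fx"]*c[0]/c[2]+im["cx"],im["fy"]*c[1]/c[2]+im["cy"]]
E
python3 - <<'E'
from h import *
np.set_printoptions(precision=1,suppress=True)
s=arm.sense();print(s["time"],s["tool_pos"],s["orientation"],s["gripper_width"])
Z={"wheel_axle":80,"window":132,"screw_top":146,"sheeter":0}
for c in ["scene","side","wrist"]:
    im=arm.get_image(c);save(im,c+"0.png")
    print(c,im["fx"],-np.array(im["R"]).T@np.array(im["t"]))
    for k,z in Z.items():
        for r in arm.spot_point(c,k)[:2]: print(k,np.round(r["centre"],1),round(r["confidence"],2),atz(im,r["centre"],z,c=="wrist"))
E
```

```text
pics
0.0 [599.7   0.1 230.3] [[-0. -1. -0.]
 [-0. -0.  1.]
 [-1.  0. -0.]] 85.37349269918029
scene 469.28654595842835 [1259.8  310.7 1076.8]
wheel_axle [278.2 225. ] 0.95 [523.5   6.2  80. ]
window [308.2 223.5] 0.66 [527.1  91.6 132. ]
screw_top [231.9 197.6] 0.8 [ 534.2 -123.3  146. ]
sheeter [259.4 236.7] 0.85 [525.2 -51.4   0. ]
side 476.24621864260877 [ 299.7  773.  1075.4]
wheel_axle [284.3 228.2] 0.96 [519.9  16.1  80. ]
window [275.6 234.1] 0.84 [524.6  79.2 132. ]
screw_top [299.3 172.1] 0.49 [ 516.5 -134.2  146. ]
sheeter [285.9 231.7] 0.94 [529.8 -33.6   0. ]
wrist 325.19226210127806 [600.  -70.4 373.9]
wheel_axle [362.1 202.4] 0.71 [521.6   6.4  80. ]
wheel_axle [376.8 298.9] 0.15 [494.8 114.3  80. ]
window [376.5 297.9] 0.68 [513.8  80.5 132. ]
screw_top [382.6  47.2] 0.65 [ 527.  -125.6  146. ]
screw_top [345.1 147.4] 0.49 [553.9 -51.1 146. ]
sheeter [346.1 145.9] 0.95 [523.2 -40.6   0. ]
```

View pics/scene0.png

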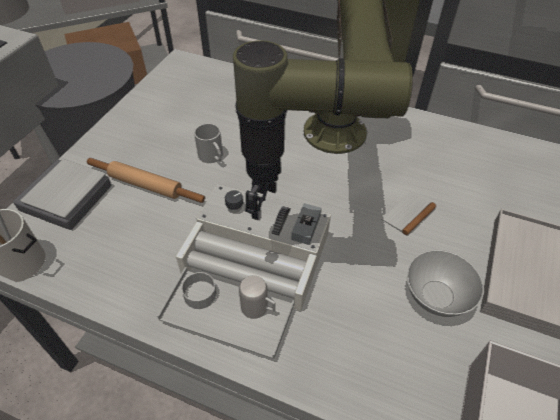

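View pics/side0.png

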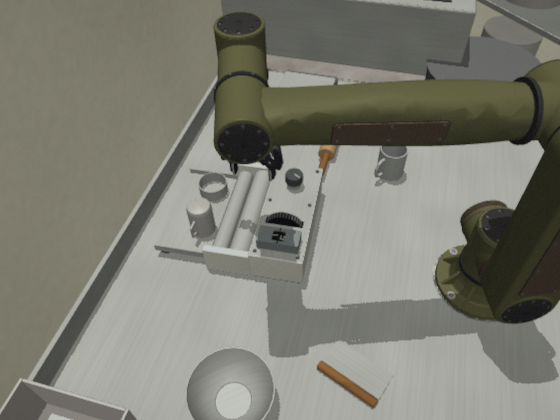

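View pics/wrist0.png

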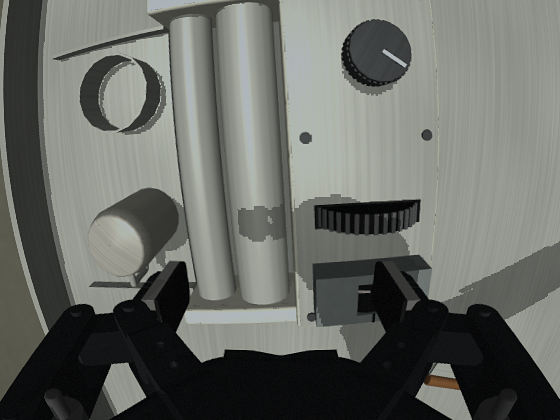

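The wrist view shows the screw head at about (377,52), the wheel at (367,213), and the hood at (372,290), partly hidden by a finger. I'll turn the tool 90° so the jaws span the wheel and the camera looks from the robot's side.

```bash
python3 -m handwheel '[{"dy":2,"spin":0.18},{"dy":4,"spin":0.36},{"dy":4,"spin":0.54},{"dy":4,"spin":0.72},{"dy":4,"spin":0.9},{"dy":4,"spin":1.08},{"dy":4,"spin":1.26},{"dy":4,"spin":1.44}]'; python3 -m handwheel '[{"spin":0.131},{"spin":0.131},{"spin":0.131}]'
python3 - <<'E'
from h import *
np.set_printoptions(precision=2,suppress=True)
s=arm.sense();print(s["time"],s["tool_pos"],s["orientation"],s["joint_pos"],s["wrist_force"],s["ft_torque"])
Z={"wheel_axle":80,"window":132,"screw_top":146,"sheeter":0}
for c in ["scene","side","wrist"]:
    im=arm.get_image(c);save(im,c+"1.png")
    for k,z in Z.items():
        for r in arm.spot_point(c,k)[:2]: print(c,k,np.round(r["centre"],1),round(r["confidence"],2),atz(im,r["centre"],z,c=="wrist"))
E
```

```text
0.75 [599.98   0.01 231.27] [[-0. -1.  0.]
 [-0.  0.  1.]
 [-1.  0. -0.]] [ 0.33  0.04  0.08  0.   -1.62 -0.33] [-0.23  0.01 -0.25] [ 0.02 -0.01 -0.03]
scene wheel_axle [277.  225.7] 0.77 [526.98   4.14  80.  ]
scene window [307.4 215.1] 0.62 [501.35  79.78 132.  ]
scene screw_top [233.3 196.2] 0.51 [ 528.18 -122.15  146.  ]
scene sheeter [259.7 238.5] 0.55 [530.73 -47.92   0.  ]
side wheel_axle [283.7 225.3] 0.88 [524.01   6.9   80.  ]
side window [275.9 235.7] 0.78 [522.46  83.81 132.  ]
side screw_top [295.1 172. ] 0.67 [ 527.85 -131.74  146.  ]
side sheeter [286.6 231. ] 0.89 [528.53 -36.55   0.  ]
wrist wheel_axle [362.3 205.6] 0.56 [521.17   9.55  80.  ]
wrist window [377.3 297. ] 0.82 [513.21  79.63 132.  ]
wrist window [152.2 213.7] 0.26 [704.66   2.31 132.  ]
wrist screw_top [381.3  48.3] 0.68 [ 528.06 -124.67  146.  ]
wrist sheeter [345.1 143.9] 0.87 [524.47 -42.88   0.  ]validation failed for argument at $[0]...
validation failed for argument at $[0]...
```

View pics/wrist1.png

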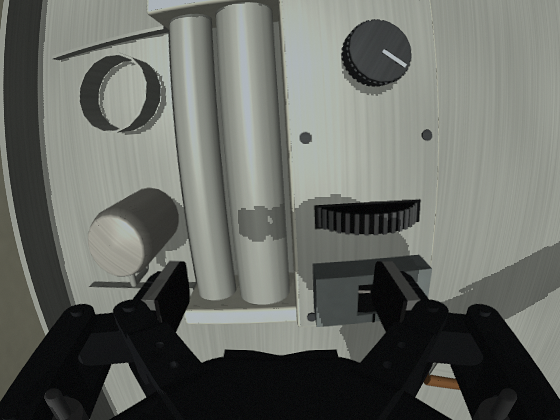

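The moves were refused because every key is required, so the arm hasn't moved and the picture is the same.

```bash
python3 -m handwheel '[{"dx":0,"dy":2,"dz":0,"spin":0.18,"claw":1},{"dx":0,"dy":4,"dz":0,"spin":0.36,"claw":1},{"dx":0,"dy":4,"dz":0,"spin":0.54,"claw":1},{"dx":0,"dy":4,"dz":0,"spin":0.72,"claw":1},{"dx":0,"dy":4,"dz":0,"spin":0.9,"claw":1},{"dx":0,"dy":4,"dz":0,"spin":1.08,"claw":1},{"dx":0,"dy":4,"dz":0,"spin":1.26,"claw":1},{"dx":0,"dy":4,"dz":0,"spin":1.44,"claw":1}]'; python3 -m handwheel '[{"dx":0,"dy":0,"dz":0,"spin":0.131,"claw":1},{"dx":0,"dy":0,"dz":0,"spin":0.131,"claw":1},{"dx":0,"dy":0,"dz":0,"spin":0.131,"claw":1}]'
python3 - <<'E'
from h import *
np.set_printoptions(precision=2,suppress=True)
s=arm.sense();print(s["time"],s["tool_pos"],s["orientation"],s["joint_pos"],s["wrist_force"],s["ft_torque"])
Z={"wheel_axle":80,"window":132,"screw_top":146,"sheeter":0}
for c in ["scene","side","wrist"]:
    im=arm.get_image(c);save(im,c+"2.png")
    for k,z in Z.items():
        for r in arm.spot_point(c,k)[:2]: print(c,k,np.round(r["centre"],1),round(r["confidence"],2),atz(im,r["centre"],z,c=="wrist"))
E
```

```text
time: 2.5
tool_pos: [560.0, 0.0, 231.3]
orientation: [[-0.0, -0.125, 0.992], [-0.0, 0.992, 0.125], [-1.0, -0.0, -0.0]]
wrist_force: [0.0, 1.0, -0.4]
gripper_width: 85.3
time: 2.88
tool_pos: [560.0, 0.0, 231.3]
orientation: [[-0.0, -0.002, 1.0], [0.0, 1.0, 0.002], [-1.0, 0.0, -0.0]]
wrist_force: [-0.5, 0.5, 0.1]
gripper_width: 85.1
2.875 [559.98   0.03 231.31] [[-0. -0.  1.]
 [ 0.  1.  0.]
 [-1.  0. -0.]] [ 0.36 -0.07 -0.02 -0.   -1.62 -1.93] [-0.47  0.52  0.11] [0.   0.04 0.02]
scene wheel_axle [275.9 226.5] 0.68 [530.69   2.47  80.  ]
scene window [306.7 222.8] 0.94 [526.4  87.2 132. ]
scene screw_top [233.7 195.8] 0.79 [ 526.47 -121.81  146.  ]
scene sheeter [261.2 235.8] 0.81 [520.17 -47.93   0.  ]
side wheel_axle [286.4 223.8] 0.92 [518.34   0.12  80.  ]
side window [272.9 231.6] 0.81 [533.28  73.22 132.  ]
side screw_top [295.9 172.8] 0.73 [ 524.96 -129.26  146.  ]
side sheeter [288.3 228.5] 0.88 [526.14 -46.58   0.  ]
side sheeter [273.7 234.9] 0.73 [560.47 -13.82   0.  ]
wrist wheel_axle [294.1 151.9] 0.76 [519.12  12.52  80.  ]
wrist window [386.6 153.7] 0.88 [513.69  81.97 132.  ]
wrist screw_top [120.4 173.7] 0.91 [ 525.93 -123.18  146.  ]
wrist screw_top [387.1 154.6] 0.71 [512.96  77.63 146.  ]
wrist sheeter [247.  149.4] 0.61 [524.01 -38.22   0.  ]
```

View pics/wrist2.png

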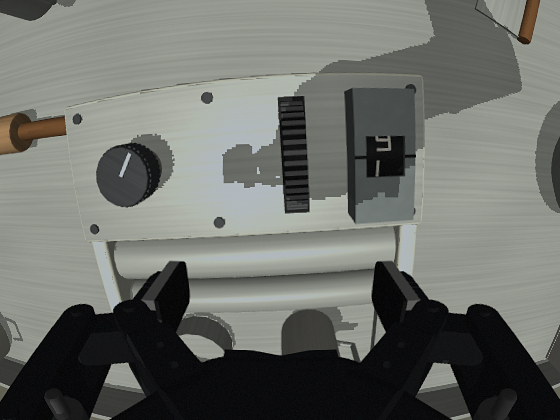

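The wrist view now shows the screw head at about (128,175), the wheel strip at (293,155) and the window at (385,155), where two digits show upside down. I'll enlarge it.

```bash
python3 - <<'E'
import cv2
f=cv2.imread("pics/wrist2.png")
a=cv2.resize(f[80:230,270:430],None,fx=4,fy=4,interpolation=cv2.INTER_CUBIC);cv2.imwrite("pics/z2a.png",a)
a=cv2.resize(f[80:250,60:260],None,fx=3.5,fy=3.5,interpolation=cv2.INTER_CUBIC);cv2.imwrite("pics/z2b.png",a)
E
```

```text
(no output)
```

View pics/z2a.png

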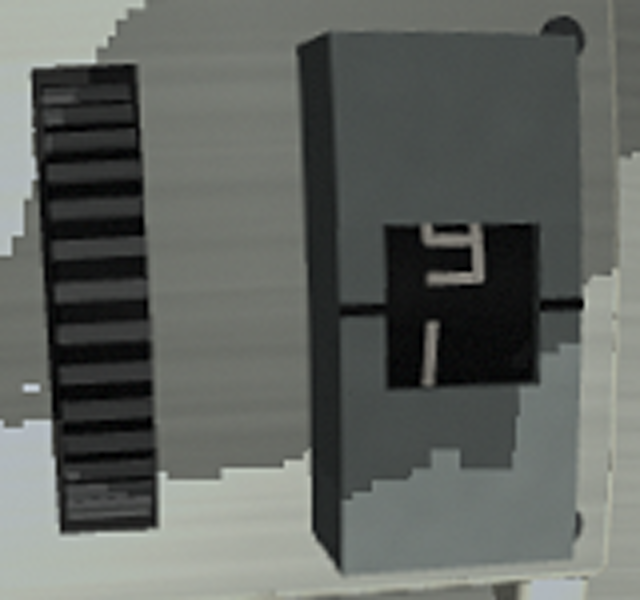

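View pics/z2b.png

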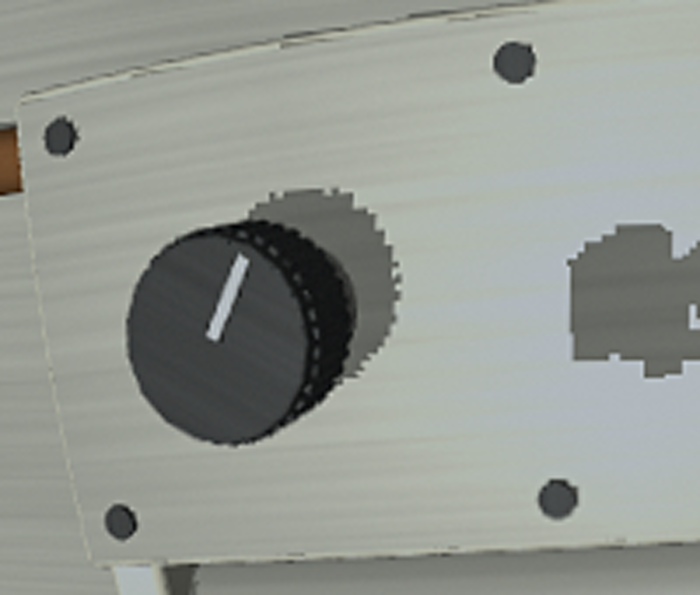

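```bash
cat > p.py <<'E'
from h import *
np.set_printoptions(precision=2,suppress=True)
im=arm.get_image("wrist")
P=lambda x,y,z:atz(im,(270+x/4-.4,80+y/4-.4),z,True)
Q=lambda x,y,z:atz(im,(60+x/3.5-.4,80+y/3.5-.4),z,True)
for n,a in dict(wLn=(32,70,100),wRn=(135,65,100),wLf=(62,532,100),wRf=(158,526,100),winLn=(385,225,132),winRn=(540,225,132),winLf=(388,388,132),winRf=(540,383,132),idxL=(340,310,132),idxR=(582,303,132),hLn=(330,32,132),hRn=(582,35,132),hLf=(343,575,132),hRf=(575,558,132),d6=(455,278,125),d7=(430,320,125)).items(): print(n,P(*a))
for n,a in dict(scr=(219,336,146.4),ln0=(213,338,146.4),ln1=(243,257,146.4),L=(127,333,146.4),R=(311,340,146.4),T=(215,226,146.4),B=(235,445,146.4),crnN=(20,98,100),crnF=(92,565,100)).items(): print(n,Q(*a))
E
python3 p.py
```

```text
wLn [470.9   -2.25 100.  ]
wRn [469.66  19.08 100.  ]
wLf [570.42   4.29 100.  ]
wRf [569.04  25.4  100.  ]
winLn [500.62  64.6  132.  ]
winRn [499.06  96.35 132.  ]
winLf [532.05  66.64 132.  ]
winRf [530.31  98.43 132.  ]
idxL [517.15  56.35 132.  ]
idxR [513.97 106.4  132.  ]
hLn [464.46  53.2  132.  ]
hRn [460.98 104.2  132.  ]
hLf [569.95  59.92 132.  ]
hRf [566.66 110.14 132.  ]
d6 [510.82  81.41 125.  ]
d7 [519.39  76.59 125.  ]
scr [ 527.39 -121.52  146.4 ]
ln0 [ 527.79 -123.12  146.4 ]
ln1 [ 510.29 -113.86  146.4 ]
L [ 525.83 -146.18  146.4 ]
R [528.95 -98.83 146.4 ]
T [ 503.15 -120.37  146.4 ]
B [ 552.22 -120.39  146.4 ]
crnN [ 465.08 -208.06  100.  ]
crnF [ 601.46 -200.66  100.  ]
```

Measurements agree: yaw is about 0.063, wheel axle at (520, 11.6), window at (515.6, 81.5), and screw at (528, -122.5). The spacing and sizes match the given ones. The window shows 7 above 6 at roughly 6.5. I'll pre-close the jaws to about 36 mm to clear the hood and hover over the wheel's near side.

```bash
python3 -m handwheel '[{"dx":1,"dy":1.06,"dz":-3,"spin":-0.063,"claw":-0.15},{"dx":5,"dy":1.06,"dz":-5.6,"spin":-0.063,"claw":-0.15},{"dx":5,"dy":1.06,"dz":-5.6,"spin":-0.063,"claw":-0.15},{"dx":5,"dy":1.06,"dz":-5.6,"spin":-0.063,"claw":-0.15},{"dx":5,"dy":1.06,"dz":-5.6,"spin":-0.063,"claw":-0.15}]'
python3 - <<'E'
from h import *
save(arm.get_image("wrist"),"wrist3.png");save(arm.get_image("side"),"side3.png",(200,100,400,300),3)
E
```

```text
time: 4.3
tool_pos: [505.3, 10.8, 183.2]
orientation: [[0.003, -0.062, 0.998], [0.001, 0.998, 0.062], [-1.0, 0.0, 0.003]]
wrist_force: [0.4, -0.1, 0.1]
gripper_width: 36.4
```

View pics/wrist3.png

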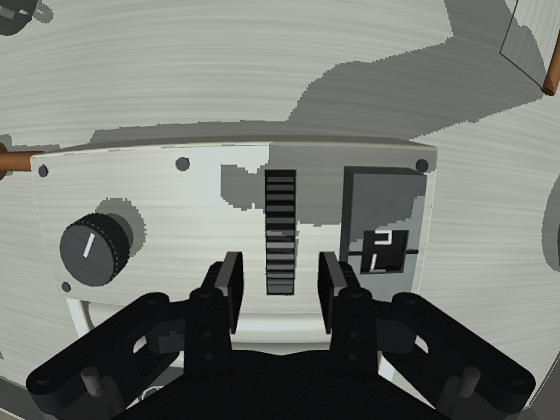

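View pics/side3.png

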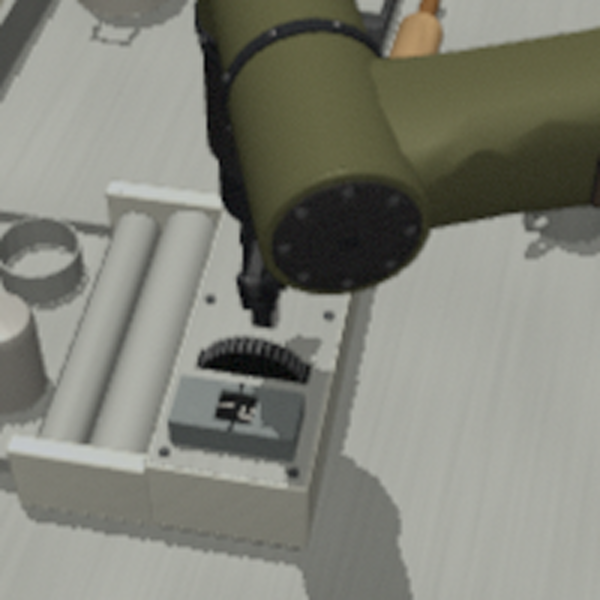

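The wrist picture shows the pads at columns 237 and 327, astride the wheel at 281, with the window visible at (385,252). The jaws are centred, so I'll descend.

```bash
python3 -m handwheel '[{"dx":3,"dy":0,"dz":0,"spin":0,"claw":-0.15},{"dx":5.5,"dy":0,"dz":0,"spin":0,"claw":-0.15},{"dx":7,"dy":0,"dz":0,"spin":0,"claw":-0.15},{"dx":7.6,"dy":0,"dz":0,"spin":0,"claw":-0.15},{"dx":7.6,"dy":0,"dz":0,"spin":0,"claw":-0.15}]'
python3 -m handwheel '[{"dx":0,"dy":0,"dz":0,"spin":0,"claw":-1},{"dx":0,"dy":0,"dz":0,"spin":0,"claw":-1},{"dx":0,"dy":0,"dz":0,"spin":0,"claw":-1},{"dx":0,"dy":0,"dz":0,"spin":0,"claw":-1}]'
python3 - <<'E'
from h import *
save(arm.get_image("wrist"),"wrist4.png");save(arm.get_image("side"),"side4.png",(200,100,400,300),3)
E
```

```text
time: 5.03
tool_pos: [504.3, 10.6, 105.7]
orientation: [[0.0, -0.063, 0.998], [-0.0, 0.998, 0.063], [-1.0, -0.0, 0.0]]
wrist_force: [0.1, -0.1, 0.2]
gripper_width: 36.2
time: 5.52
tool_pos: [504.6, 10.5, 106.6]
orientation: [[0.002, -0.063, 0.998], [-0.0, 0.998, 0.063], [-1.0, -0.0, 0.002]]
wrist_force: [-0.6, -2.0, 6.4]
gripper_width: 16.5
```

View pics/wrist4.png

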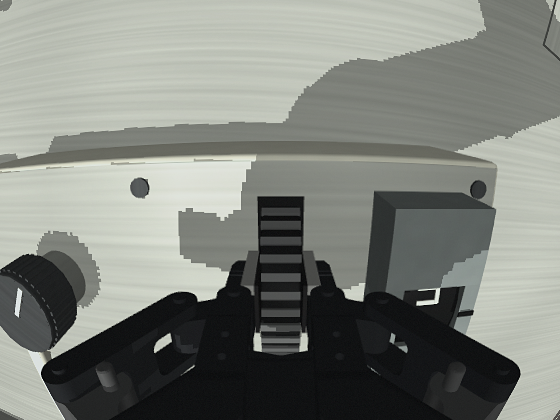

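The picture shows the wheel held between the pads at column 281 (width 16.5). I'll stroke away from the robot along the arc.

```bash
python3 -m handwheel '[{"dx":-0.12,"dy":0,"dz":0.4,"spin":0,"claw":-1},{"dx":-0.21,"dy":0,"dz":0.8,"spin":0,"claw":-1},{"dx":-0.26,"dy":0,"dz":1.2,"spin":0,"claw":-1},{"dx":-0.28,"dy":0,"dz":1.6,"spin":0,"claw":-1},{"dx":-0.26,"dy":0,"dz":2.0,"spin":0,"claw":-1},{"dx":-0.21,"dy":0,"dz":2.4,"spin":0,"claw":-1},{"dx":-0.12,"dy":0,"dz":2.8,"spin":0,"claw":-1},{"dx":0,"dy":0,"dz":3.2,"spin":0,"claw":-1}]'
python3 - <<'E'
from h import *
save(arm.get_image("wrist"),"wrist5.png");save(arm.get_image("side"),"side5.png",(240,190,340,270),6)
E
```

```text
time: 6.62
tool_pos: [533.4, 12.2, 105.6]
orientation: [[-0.006, -0.063, 0.998], [-0.001, 0.998, 0.063], [-1.0, -0.001, -0.006]]
wrist_force: [-8.2, 0.7, 8.7]
gripper_width: 16.8
```

View pics/wrist5.png

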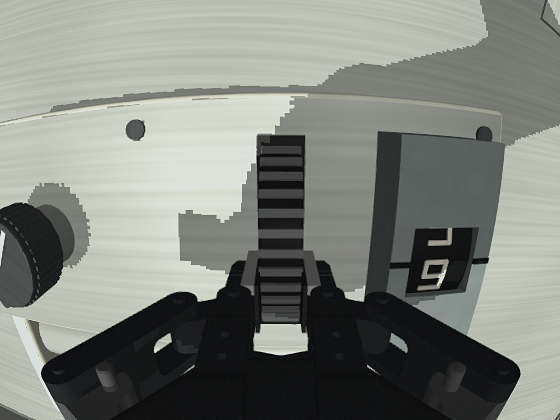

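View pics/side5.png

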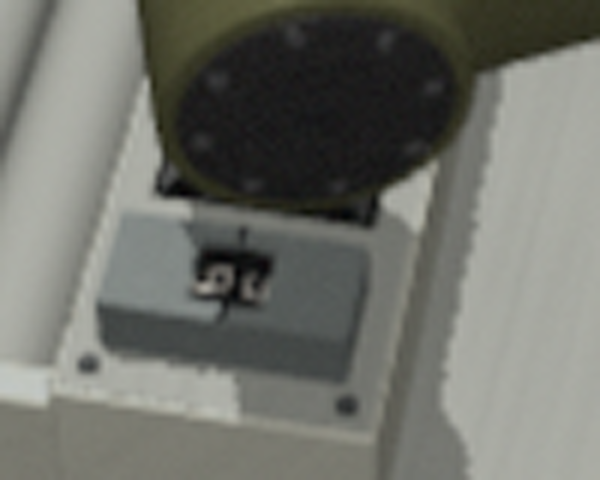

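6 now sits just beyond the marks (rows 258–288 against the mark at 262) with part of 5 behind it, so it reads about 5.6. I'll open, slide back astride the wheel and regrip.

```bash
python3 -m handwheel '[{"dx":0,"dy":0,"dz":0,"spin":0,"claw":-0.15},{"dx":0,"dy":0,"dz":0,"spin":0,"claw":-0.15},{"dx":-0.28,"dy":0,"dz":-1.6,"spin":0,"claw":-0.15},{"dx":0,"dy":0,"dz":-3.2,"spin":0,"claw":-0.15},{"dx":0.1,"dy":0,"dz":-3.6,"spin":0,"claw":-0.15},{"dx":0.1,"dy":0,"dz":-3.6,"spin":0,"claw":-1},{"dx":0.1,"dy":0,"dz":-3.6,"spin":0,"claw":-1},{"dx":0.1,"dy":0,"dz":-3.6,"spin":0,"claw":-1}]'
python3 -m handwheel '[{"dx":0,"dy":0,"dz":0,"spin":0,"claw":-1},{"dx":-0.22,"dy":0,"dz":0.6,"spin":0,"claw":-1},{"dx":-0.34,"dy":0,"dz":1.2,"spin":0,"claw":-1},{"dx":-0.38,"dy":0,"dz":1.8,"spin":0,"claw":-1},{"dx":-0.38,"dy":0,"dz":2.4,"spin":0,"claw":-1},{"dx":-0.32,"dy":0,"dz":2.8,"spin":0,"claw":-1},{"dx":-0.22,"dy":0,"dz":3.2,"spin":0,"claw":-1},{"dx":-0.1,"dy":0,"dz":3.6,"spin":0,"claw":-1}]'
python3 - <<'E'
from h import *
save(arm.get_image("wrist"),"wrist6.png")
E
```

```text
time: 7.72
tool_pos: [500.2, 10.2, 104.6]
orientation: [[-0.0, -0.063, 0.998], [-0.0, 0.998, 0.063], [-1.0, -0.0, -0.0]]
wrist_force: [-1.4, -2.9, 3.0]
gripper_width: 16.8
time: 8.72
tool_pos: [533.4, 12.2, 105.0]
orientation: [[-0.007, -0.063, 0.998], [-0.001, 0.998, 0.063], [-1.0, -0.001, -0.007]]
wrist_force: [-9.5, 0.8, 7.7]
gripper_width: 16.6
```

View pics/wrist6.png

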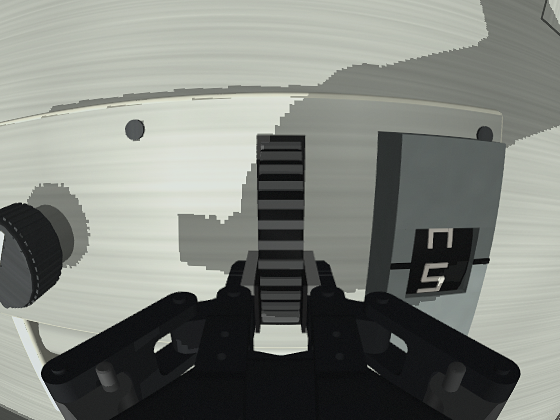

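5 is just beyond the marks and the top of 4 is behind it, so it reads about 4.65. That leaves around 0.33 rad. One shorter stroke should do it.

```bash
python3 -m handwheel '[{"dx":0,"dy":0,"dz":0,"spin":0,"claw":-0.15},{"dx":0,"dy":0,"dz":0,"spin":0,"claw":-0.15},{"dx":-0.28,"dy":0,"dz":-1.6,"spin":0,"claw":-0.15},{"dx":-0.15,"dy":0,"dz":-2.7,"spin":0,"claw":-0.15},{"dx":-0.15,"dy":0,"dz":-2.7,"spin":0,"claw":-1},{"dx":-0.15,"dy":0,"dz":-2.7,"spin":0,"claw":-1},{"dx":-0.15,"dy":0,"dz":-2.7,"spin":0,"claw":-1},{"dx":-0.15,"dy":0,"dz":-2.7,"spin":0,"claw":-1}]'
python3 -m handwheel '[{"dx":-0.06,"dy":0,"dz":0.4,"spin":0,"claw":-1},{"dx":-0.1,"dy":0,"dz":0.8,"spin":0,"claw":-1},{"dx":-0.12,"dy":0,"dz":1.2,"spin":0,"claw":-1},{"dx":-0.08,"dy":0,"dz":1.6,"spin":0,"claw":-1},{"dx":0,"dy":0,"dz":2.1,"spin":0,"claw":-1},{"dx":0,"dy":0,"dz":2.1,"spin":0,"claw":-1}]'
python3 - <<'E'
from h import *
save(arm.get_image("wrist"),"wrist7.png",(340,100,540,320),2.7)
E
```

```text
time: 9.78
tool_pos: [508.9, 10.8, 107.1]
orientation: [[-0.001, -0.063, 0.998], [-0.0, 0.998, 0.063], [-1.0, -0.0, -0.001]]
wrist_force: [-5.2, -1.0, 5.0]
gripper_width: 16.4
time: 10.52
tool_pos: [527.8, 11.9, 106.6]
orientation: [[-0.006, -0.063, 0.998], [-0.001, 0.998, 0.063], [-1.0, -0.001, -0.006]]
wrist_force: [-13.8, 0.9, 9.8]
gripper_width: 17.1
```

View pics/wrist7.png

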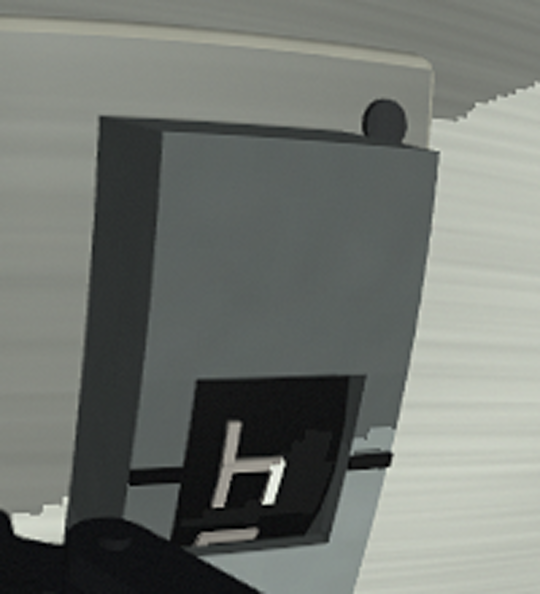

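4 is nearly centred: the stroke ends span crop rows 422–505, with the marks at about 475 and 460. I'll measure on the drum model.

```bash
cat > drum.py <<'E'
from h import *
yaw=.063;ex=np.array([np.cos(yaw),np.sin(yaw),0]);ey=np.array([-np.sin(yaw),np.cos(yaw),0])
C=np.array([520.,11.6,80])
def ang(im,px,R=45.8):
    o,d=ray(im,px,True); o=o-C
    a=np.array([o@ex,o[2]]);b=np.array([d@ex,d[2]])
    A=b@b;B=a@b;K=a@a-R*R; t=(-B-np.sqrt(B*B-A*K))/A; p=a+t*b
    return np.arctan2(p[0],p[1]), (o+t*d)@ey
def plane(im,px,z=132):
    X=atz(im,px,z,True)-C; return X@ex,X@ey
E
python3 - <<'E'
from drum import *
np.set_printoptions(precision=3,suppress=True)
im=arm.get_image("wrist")
f=lambda x,y:(340+x/2.7-.3,100+y/2.7-.3)
for p in [(235,422),(218,506),(272,503),(215,533)]: print("drum",ang(im,f(*p)))
for p in [(156,475),(370,460)]: print("idx",plane(im,f(*p)))
for p in [(198,380),(365,376),(329,541)]: print("win",plane(im,f(*p)))
E
python3 -m handwheel '[{"dx":0,"dy":0,"dz":0,"spin":0,"claw":-0.15},{"dx":0,"dy":0,"dz":0,"spin":0,"claw":-0.15},{"dx":0,"dy":0,"dz":0,"spin":0,"claw":-0.15}]'
python3 - <<'E'
from h import *
save(arm.get_image("wrist"),"wrist8.png",(340,100,540,320),2.7)
E
```

```text
drum (np.float64(-0.1193361788681132), np.float64(65.29669229417891))
drum (np.float64(0.24270082892406541), np.float64(65.48041321153384))
drum (np.float64(0.24924757495200553), np.float64(76.54877287429113))
drum (np.float64(0.40357248271958057), np.float64(67.20835217630258))
idx (np.float64(0.24308345929723993), np.float64(49.37423450708487))
idx (np.float64(0.1632363115429125), np.float64(90.6223946646814))
win (np.float64(-15.669554941533034), np.float64(54.197025317722094))
win (np.float64(-15.406864243197337), np.float64(85.68977358634287))
win (np.float64(15.771055621051776), np.float64(85.90729382890142))
time: 11.0
tool_pos: [530.2, 12.3, 106.6]
orientation: [[0.0, -0.063, 0.998], [0.0, 0.998, 0.063], [-1.0, 0.0, 0.0]]
wrist_force: [0.6, 0.2, 0.4]
gripper_width: 36.0
```

View pics/wrist8.png

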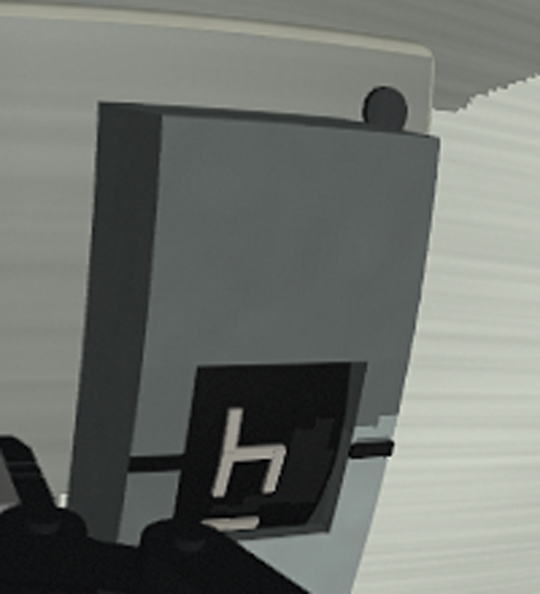

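The model puts 4 about 0.06 rad past centre. I'll check from overhead before correcting.

```bash
python3 -m handwheel '[{"dx":-3,"dy":0,"dz":0,"spin":0,"claw":-0.15},{"dx":-6,"dy":0,"dz":0,"spin":0,"claw":-0.15},{"dx":-8,"dy":2,"dz":2,"spin":0,"claw":-0.15},{"dx":-8,"dy":5,"dz":5.5,"spin":0,"claw":-0.15},{"dx":-8,"dy":5,"dz":5.5,"spin":0,"claw":-0.15},{"dx":-8,"dy":5,"dz":5.5,"spin":0,"claw":-0.15}]'
python3 - <<'E'
from drum import *
im=arm.get_image("wrist")
c=np.array(im["R"])@(C+70*ey+[0,0,52])+np.array(im["t"])
th=np.arctan2(np.hypot(c[0],c[1]),c[2]);n=np.hypot(c[0],c[1])
print("expected window px",im["cx"]+im["fx"]*th*c[0]/n,im["cy"]+im["fy"]*th*c[1]/n)
save(im,"wrist9f.png");x=int(im["cx"]+im["fx"]*th*c[0]/n)-40;y=int(im["cy"]+im["fy"]*th*c[1]/n)-40
print(x,y);save(im,"wrist9.png",(x,y,x+80,y+80),7)
E
```

```text
time: 11.8
tool_pos: [581.6, 65.5, 186.3]
orientation: [[-0.001, -0.063, 0.998], [-0.001, 0.998, 0.063], [-1.0, -0.0, -0.001]]
wrist_force: [0.5, 0.0, 0.8]
gripper_width: 36.2
expected window px 313.85251682068804 128.65564731575245
273 88
```

View pics/wrist9.png

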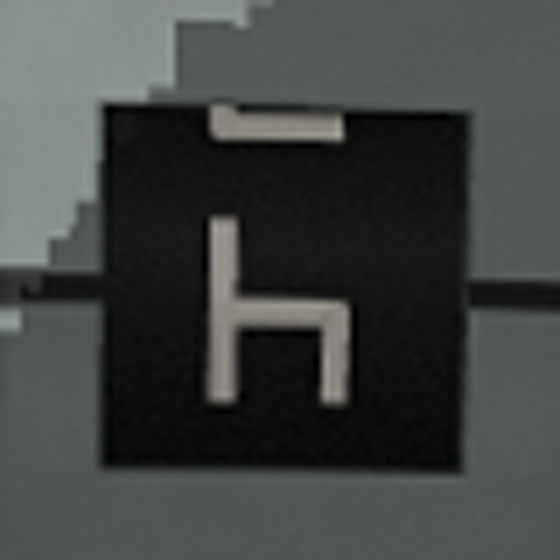

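```bash
python3 - <<'E'
from drum import *
im=arm.get_image("wrist")
f=lambda x,y:(273+x/7-.43,88+y/7-.43)
print("cam",-np.array(im["R"]).T@np.array(im["t"]))
for p in [(223,215),(222,405),(337,405),(278,140)]: print("drum",ang(im,f(*p)))
for p in [(50,285),(520,295)]: print("idx",plane(im,f(*p)))
for p in [(103,105),(470,112),(103,467),(462,472)]: print("win",plane(im,f(*p)))
E
```

```text
cam [511.57216638  60.56831443 329.39801565]
drum (np.float64(-0.13835020384745406), np.float64(64.53941520176852))
drum (np.float64(0.23912550449154074), np.float64(64.67604449317142))
drum (np.float64(0.2358094439346713), np.float64(75.08858554945657))
drum (np.float64(-0.29246397554097975), np.float64(69.52964590845595))
idx (np.float64(-0.09995212371644428), np.float64(49.221834778640755))
idx (np.float64(0.049849497695289846), np.float64(90.13344081168486))
win (np.float64(-15.733350352600363), np.float64(53.73130207114872))
win (np.float64(-15.858022600394747), np.float64(85.414614829005))
win (np.float64(15.752613811458287), np.float64(53.83022522826741))
win (np.float64(15.808171953153085), np.float64(85.37225071933648))
```

Both views agree that 4 is about 0.05 rad past centre: mid 0.050 from the digit, 0.047 from the edge of 3. I'll regrip at the top and roll back slightly.

```bash
python3 -m handwheel '[{"dx":0,"dy":-3,"dz":-4,"spin":0,"claw":-0.15},{"dx":0,"dy":-5,"dz":-6.4,"spin":0,"claw":-0.15},{"dx":0,"dy":-5,"dz":-6.4,"spin":0,"claw":-0.15},{"dx":4,"dy":-5,"dz":-6.4,"spin":0,"claw":-0.15},{"dx":7.9,"dy":-5,"dz":-6.4,"spin":0,"claw":-0.15},{"dx":7.9,"dy":-5,"dz":-6.4,"spin":0,"claw":-0.15}]'
python3 -m handwheel '[{"dx":0,"dy":0,"dz":0,"spin":0,"claw":-1},{"dx":0,"dy":0,"dz":0,"spin":0,"claw":-1},{"dx":0,"dy":0,"dz":0,"spin":0,"claw":-1},{"dx":0,"dy":0,"dz":0,"spin":0,"claw":-1}]'
python3 -m handwheel '[{"dx":0,"dy":0,"dz":-0.1,"spin":0,"claw":-1},{"dx":0,"dy":0,"dz":-0.2,"spin":0,"claw":-1},{"dx":0,"dy":0,"dz":-0.28,"spin":0,"claw":-1},{"dx":0,"dy":0,"dz":-0.28,"spin":0,"claw":-1}]'
```

```text
time: 12.65
tool_pos: [519.2, 11.3, 104.9]
orientation: [[-0.006, -0.062, 0.998], [-0.001, 0.998, 0.062], [-1.0, -0.001, -0.006]]
wrist_force: [0.5, 0.2, -0.2]
gripper_width: 36.9
time: 13.15
tool_pos: [522.0, 11.6, 110.1]
orientation: [[0.003, -0.063, 0.998], [0.0, 0.998, 0.063], [-1.0, -0.0, 0.003]]
wrist_force: [-1.2, -0.8, 6.6]
gripper_width: 16.4
time: 13.65
tool_pos: [521.3, 11.6, 110.2]
orientation: [[0.009, -0.063, 0.998], [0.001, 0.998, 0.063], [-1.0, 0.0, 0.009]]
wrist_force: [9.6, -2.8, 1.8]
gripper_width: 16.8
```

```bash
python3 -m handwheel '[{"dx":0,"dy":0,"dz":-0.08,"spin":0,"claw":-1},{"dx":0,"dy":0,"dz":-0.16,"spin":0,"claw":-1},{"dx":0,"dy":0,"dz":-0.16,"spin":0,"claw":-1},{"dx":0,"dy":0,"dz":-0.16,"spin":0,"claw":-1}]'
python3 - <<'E'
from drum import *
im=arm.get_image("wrist");save(im,"wrist10.png",(370,180,500,310),5)
E
```

```text
time: 14.15
tool_pos: [521.0, 11.6, 110.2]
orientation: [[0.012, -0.063, 0.998], [0.001, 0.998, 0.063], [-1.0, 0.0, 0.012]]
wrist_force: [16.2, -4.7, -1.8]
gripper_width: 16.3
```

View pics/wrist10.png

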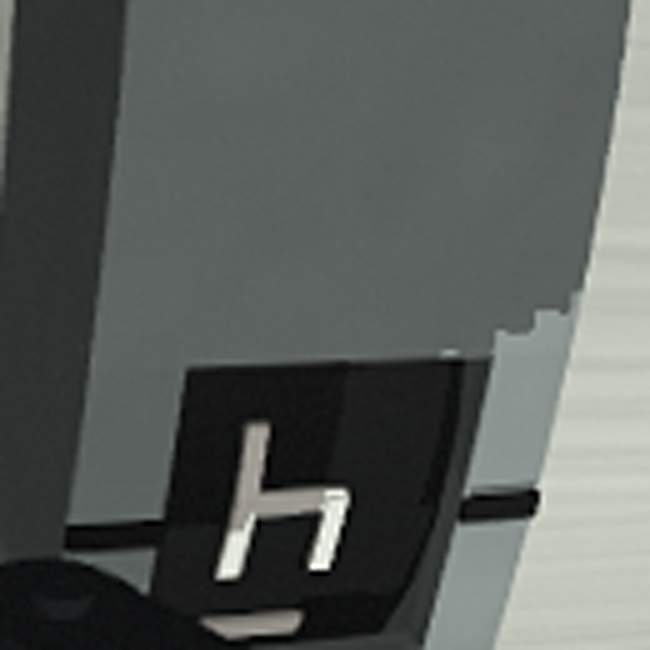

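```bash
python3 - <<'E'
from drum import *
im=arm.get_image("wrist")
f=lambda x,y:(370+x/5-.4,180+y/5-.4)
for p in [(257,423),(228,580),(320,570)]: print("drum",ang(im,f(*p)))
for p in [(115,536),(500,504)]: print("idx",plane(im,f(*p)))
E
python3 -m handwheel '[{"dx":0,"dy":0,"dz":-0.06,"spin":0,"claw":-1},{"dx":0,"dy":0,"dz":-0.12,"spin":0,"claw":-1},{"dx":0,"dy":0,"dz":-0.12,"spin":0,"claw":-1}]'
```

```text
drum (np.float64(-0.14921847386506637), np.float64(65.05116555230964))
drum (np.float64(0.23665643308932124), np.float64(65.59600310900717))
drum (np.float64(0.2292553747750505), np.float64(75.82957011536973))
idx (np.float64(0.4498257878979798), np.float64(49.51732735982443))
idx (np.float64(0.19028267083134062), np.float64(90.63488161353439))
time: 14.62
tool_pos: [519.5, 11.5, 110.2]
orientation: [[0.011, -0.063, 0.998], [0.001, 0.998, 0.063], [-1.0, 0.0, 0.011]]
wrist_force: [15.2, -5.1, -0.7]
gripper_width: 16.5
```

```bash
python3 -m handwheel '[{"dx":0,"dy":0,"dz":0.15,"spin":0,"claw":-1},{"dx":0,"dy":0,"dz":0.15,"spin":0,"claw":-1}]'
python3 -m handwheel '[{"dx":0,"dy":0,"dz":0,"spin":0,"claw":-0.15},{"dx":0,"dy":0,"dz":0,"spin":0,"claw":-0.15},{"dx":-4,"dy":0,"dz":0,"spin":0,"claw":-0.15},{"dx":-8,"dy":2,"dz":2,"spin":0,"claw":-0.15},{"dx":-8,"dy":5,"dz":6.6,"spin":0,"claw":-0.15},{"dx":-8,"dy":5,"dz":6.6,"spin":0,"claw":-0.15},{"dx":-8,"dy":5,"dz":6.6,"spin":0,"claw":-0.15}]'
python3 - <<'E'
from drum import *
im=arm.get_image("wrist")
save(im,"wrist11.png",(273,88,353,168),7)
E
```

```text
time: 14.88
tool_pos: [519.9, 11.5, 110.2]
orientation: [[0.008, -0.063, 0.998], [0.001, 0.998, 0.063], [-1.0, 0.0, 0.008]]
wrist_force: [9.1, -2.8, 2.2]
gripper_width: 17.0
time: 15.75
tool_pos: [579.1, 65.5, 186.8]
orientation: [[-0.002, -0.063, 0.998], [-0.001, 0.998, 0.063], [-1.0, -0.001, -0.002]]
wrist_force: [0.2, -0.3, -0.2]
gripper_width: 36.0
```

View pics/wrist11.png

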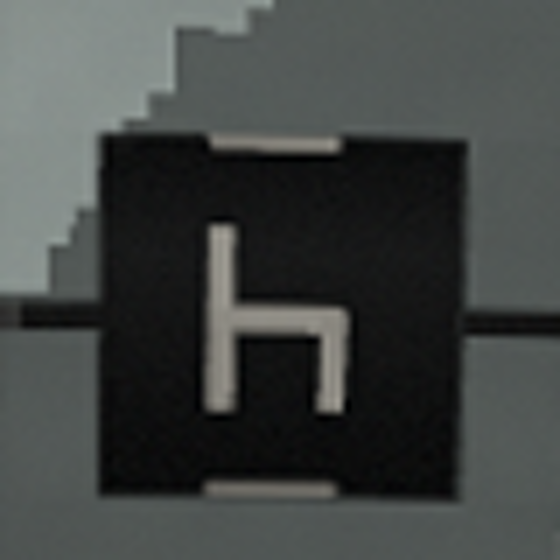

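4 is centred: the digit spans rows 223–413 (mid 318) with the marks at 314 and 323, and the slivers of 3 and 5 are symmetric. Next is the screw. I'll move over it and unwind the wrist to give room for clockwise turning.

```bash
python3 -m handwheel '[{"dx":-2,"dy":-4,"dz":-1.5,"spin":-0.18,"claw":1},{"dx":-2,"dy":-8,"dz":-3,"spin":-0.36,"claw":1},{"dx":-2,"dy":-13,"dz":-4.5,"spin":-0.54,"claw":1},{"dx":-2,"dy":-18.44,"dz":-6.27,"spin":-0.72,"claw":1},{"dx":-2,"dy":-18.44,"dz":-6.27,"spin":-0.9,"claw":1},{"dx":-2,"dy":-18.44,"dz":-6.27,"spin":-1.08,"claw":1},{"dx":-2,"dy":-18.44,"dz":-6.27,"spin":-1.26,"claw":1},{"dx":-2,"dy":-18.44,"dz":-6.27,"spin":-1.44,"claw":1}]'
python3 -m handwheel '[{"dx":0,"dy":0,"dz":0,"spin":-0.18,"claw":1},{"dx":0,"dy":0,"dz":0,"spin":-0.36,"claw":1},{"dx":0,"dy":0,"dz":0,"spin":-0.54,"claw":1},{"dx":0,"dy":0,"dz":0,"spin":-0.72,"claw":1},{"dx":0,"dy":0,"dz":0,"spin":-0.9,"claw":1},{"dx":0,"dy":0,"dz":0,"spin":-1.08,"claw":1},{"dx":0,"dy":0,"dz":0,"spin":-1.26,"claw":1},{"dx":0,"dy":0,"dz":0,"spin":-1.44,"claw":1}]'
python3 - <<'E'
from h import *
np.set_printoptions(precision=3,suppress=True)
s=arm.sense();print(s["joint_pos"],s["tool_pos"],s["ft_torque"])
im=arm.get_image("wrist");save(im,"wrist12.png")
for r in arm.spot_point("wrist","screw_top"): print(r, atz(im,r["centre"],146.4,True))
E
```

```text
time: 16.8
tool_pos: [527.7, -123.0, 208.7]
orientation: [[0.002, -0.998, 0.063], [0.0, 0.063, 0.998], [-1.0, -0.002, 0.0]]
wrist_force: [0.2, -0.1, -1.0]
gripper_width: 85.7
time: 17.8
tool_pos: [527.7, -122.9, 208.6]
orientation: [[0.001, -0.192, -0.981], [0.0, -0.981, 0.192], [-1.0, -0.0, -0.001]]
wrist_force: [-0.5, -0.3, -0.6]
gripper_width: 86.0
[ 0.142 -0.118 -0.11   0.    -1.577  1.235] [ 527.733 -122.897  208.636] [ 0.025  0.02  -0.038]
{'centre': [282.3, 224.9], 'confidence': 0.73} [ 528.564 -124.621  146.4  ]
```

View pics/wrist12.png

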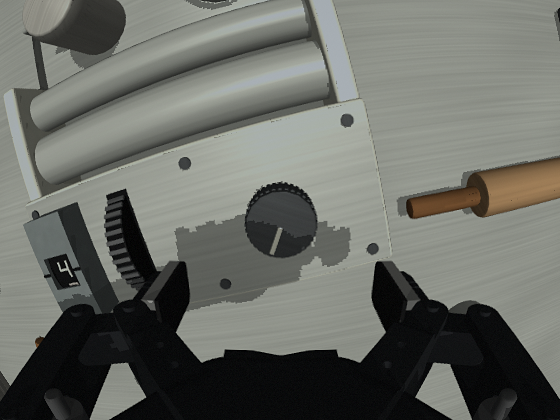

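The screw head is at (282,222), midway between the fingers, and the window shows 4. I'll descend and grip.

```bash
python3 -m handwheel '[{"dx":4,"dy":0.03,"dz":-0.09,"spin":0,"claw":1},{"dx":7.5,"dy":0.03,"dz":-0.09,"spin":0,"claw":1},{"dx":9.46,"dy":0.03,"dz":-0.09,"spin":0,"claw":1},{"dx":9.46,"dy":0.03,"dz":-0.09,"spin":0,"claw":1},{"dx":9.46,"dy":0.03,"dz":-0.09,"spin":0,"claw":1}]'
python3 -m handwheel '[{"dx":0,"dy":0,"dz":0,"spin":0,"claw":-1},{"dx":0,"dy":0,"dz":0,"spin":0,"claw":-1},{"dx":0,"dy":0,"dz":0,"spin":0,"claw":-1},{"dx":0,"dy":0,"dz":0,"spin":0,"claw":-1},{"dx":0,"dy":0,"dz":0,"spin":0,"claw":-1}]'
python3 - <<'E'
from h import *
np.set_printoptions(precision=3,suppress=True)
s=arm.sense();print(s["joint_pos"],s["tool_pos"],s["ft_torque"],s["joint_torque"])
im=arm.get_image("wrist");save(im,"wrist13.png")
E
```

```text
time: 18.52
tool_pos: [530.2, -123.2, 115.1]
orientation: [[0.003, -0.198, -0.98], [-0.001, -0.98, 0.198], [-1.0, 0.0, -0.003]]
wrist_force: [-0.4, -0.1, -0.5]
gripper_width: 85.6
time: 19.15
tool_pos: [529.7, -123.4, 114.4]
orientation: [[0.001, -0.198, -0.98], [-0.001, -0.98, 0.198], [-1.0, 0.001, -0.001]]
wrist_force: [-1.7, -0.9, 5.5]
gripper_width: 46.6
[ 0.142 -0.093 -0.259  0.001 -1.404  1.23 ] [ 529.705 -123.405  114.375] [-0.459  0.643  0.007] [  0.984 -26.775  32.086   5.449   0.677  -0.007]
```

View pics/wrist13.png

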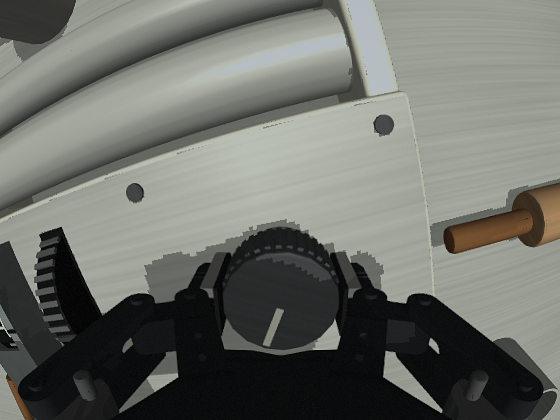

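The screw head is held centred between the pads (width 46.6). I'll turn clockwise 1.2 rad, which is within the certain loose range, and follow it down.

```bash
python3 -m handwheel '[{"dx":0.02,"dy":0,"dz":0,"spin":0.15,"claw":-1},{"dx":0.04,"dy":0,"dz":0,"spin":0.3,"claw":-1},{"dx":0.06,"dy":0,"dz":0,"spin":0.45,"claw":-1},{"dx":0.07,"dy":0,"dz":0,"spin":0.6,"claw":-1},{"dx":0.09,"dy":0,"dz":0,"spin":0.75,"claw":-1},{"dx":0.11,"dy":0,"dz":0,"spin":0.9,"claw":-1},{"dx":0.13,"dy":0,"dz":0,"spin":1.05,"claw":-1},{"dx":0.14,"dy":0,"dz":0,"spin":1.2,"claw":-1}]'
cat > t.py <<'E'
from h import *
np.set_printoptions(precision=3,suppress=True)
s=arm.sense();o=np.array(s["orientation"]);print(s["time"],"yaw z",np.arctan2(o[1][2],o[0][2]),"J6",s["joint_pos"][5],s["ft_torque"],s["wrist_force"],s["joint_torque"][5])
E
python3 t.py; python3 - <<'E'
from h import *
save(arm.get_image("wrist"),"wrist14.png")
E
```

```text
time: 20.2
tool_pos: [529.0, -124.2, 112.9]
orientation: [[-0.001, -0.986, -0.166], [-0.002, -0.166, 0.986], [-1.0, 0.001, -0.002]]
wrist_force: [-4.5, -4.1, 7.0]
gripper_width: 46.6
20.2 yaw z 1.7375599674752509 J6 0.02550589472072929 [-1.256  1.478  0.164] [-4.483 -4.094  7.041] 1.4531820639967918
```

View pics/wrist14.png

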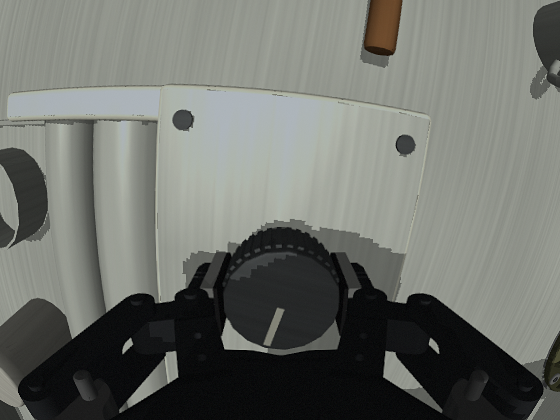

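The line kept its place relative to the jaws, so there's no slip, and torque is 0.16 N m (loose). I'll continue in small steps and read the torque.

```bash
python3 -m handwheel '[{"dx":0.01,"dy":0,"dz":0,"spin":0.07,"claw":-1},{"dx":0.01,"dy":0,"dz":0,"spin":0.12,"claw":-1},{"dx":0.02,"dy":0,"dz":0,"spin":0.18,"claw":-1},{"dx":0.02,"dy":0,"dz":0,"spin":0.18,"claw":-1}]' >/dev/null; python3 t.py
```

```text
20.75 yaw z 1.5615257767053883 J6 -0.15043927824128947 [-1.158  1.635 -0.076] [-4.787 -3.047  6.473] -0.14376191888004541
```

```bash
python3 -m handwheel '[{"dx":0.01,"dy":0,"dz":0,"spin":0.07,"claw":-1},{"dx":0.01,"dy":0,"dz":0,"spin":0.12,"claw":-1},{"dx":0.02,"dy":0,"dz":0,"spin":0.15,"claw":-1},{"dx":0.02,"dy":0,"dz":0,"spin":0.15,"claw":-1}]' >/dev/null; python3 t.py
```

```text
21.25 yaw z 1.4120100988968005 J6 -0.3000257695268079 [-1.157  1.866 -0.027] [-4.682 -3.553  6.488] -0.11912180576473475
```

```bash
python3 -m handwheel '[{"dx":0.01,"dy":0,"dz":0,"spin":0.04,"claw":-1},{"dx":0.01,"dy":0,"dz":0,"spin":0.08,"claw":-1},{"dx":0.01,"dy":0,"dz":0,"spin":0.12,"claw":-1}]' >/dev/null; python3 t.py
```

```text
21.625 yaw z 1.2911549997646798 J6 -0.4208644953519306 [-1.142  1.994  0.171] [-5.767 -3.509  7.154] 0.3044560644775629
```

```bash
python3 -m handwheel '[{"dx":0.01,"dy":0,"dz":0,"spin":0.04,"claw":-1},{"dx":0.01,"dy":0,"dz":0,"spin":0.08,"claw":-1},{"dx":0.01,"dy":0,"dz":0,"spin":0.12,"claw":-1}]' >/dev/null; python3 t.py
```

```text
22.0 yaw z 1.1711293752025873 J6 -0.5408951227214458 [-1.064  2.103  0.143] [-6.385 -2.796  7.902] 0.3046795818954706
```

```bash
python3 -m handwheel '[{"dx":0.01,"dy":0,"dz":0,"spin":0.04,"claw":-1},{"dx":0.01,"dy":0,"dz":0,"spin":0.08,"claw":-1},{"dx":0.01,"dy":0,"dz":0,"spin":0.12,"claw":-1}]' >/dev/null; python3 t.py
```

```text
22.375 yaw z 1.0511274447350332 J6 -0.660903741374434 [-0.978  2.279  0.125] [-6.459 -2.992  7.181] 0.30496979132294655
```

```bash
python3 -m handwheel '[{"dx":0.01,"dy":0,"dz":0,"spin":0.04,"claw":-1},{"dx":0.01,"dy":0,"dz":0,"spin":0.08,"claw":-1}]' >/dev/null; python3 t.py
```

```text
22.625 yaw z 0.9710709286850268 J6 -0.7409170845779471 [-0.917  2.346  0.137] [-7.356 -2.866  7.264] 0.30529478564858437
```

```bash
python3 -m handwheel '[{"dx":0.01,"dy":0,"dz":0,"spin":0.04,"claw":-1},{"dx":0.01,"dy":0,"dz":0,"spin":0.08,"claw":-1}]' >/dev/null; python3 t.py
```

```text
22.875 yaw z 0.8911685570687249 J6 -0.8209294014989788 [-0.792  2.459  0.17 ] [-6.21  -2.415  7.884] 0.30568359419703484
```

```bash
python3 -m handwheel '[{"dx":0.01,"dy":0,"dz":0,"spin":0.04,"claw":-1},{"dx":0.01,"dy":0,"dz":0,"spin":0.08,"claw":-1}]' >/dev/null; python3 t.py
```

```text
23.125 yaw z 0.8112228915764039 J6 -0.900867970811327 [-0.785  2.55   0.085] [-7.948 -2.196  7.594] 0.3060663118958473
```

Joint 6 torque is a clean signal, steady at 0.305 while loose. I'll keep going, one call at a time.

```bash
python3 -m handwheel '[{"dx":0.01,"dy":0,"dz":0,"spin":0.04,"claw":-1},{"dx":0.01,"dy":0,"dz":0,"spin":0.08,"claw":-1}]' >/dev/null; python3 t.py
```

```text
23.375 yaw z 0.7312169228246834 J6 -0.9809288896645907 [-0.703  2.615  0.115] [-8.559 -1.528  7.905] 0.3063773922622204
```

```bash
python3 -m handwheel '[{"dx":0.01,"dy":0,"dz":0,"spin":0.04,"claw":-1},{"dx":0.01,"dy":0,"dz":0,"spin":0.08,"claw":-1}]' >/dev/null; python3 t.py
```

```text
23.625 yaw z 0.6512688165285132 J6 -1.0609175578613463 [-0.538  2.718  0.099] [-8.14  -1.174  8.629] 0.30696194618940353
```

```bash
python3 -m handwheel '[{"dx":0.01,"dy":0,"dz":0,"spin":0.04,"claw":-1},{"dx":0.01,"dy":0,"dz":0,"spin":0.08,"claw":-1}]' >/dev/null; python3 t.py
```

```text
23.875 yaw z 0.5712802113712805 J6 -1.1409101863329603 [-0.43   2.813  0.149] [-9.075 -0.729  8.261] 0.30752976424992085
```

```bash
python3 -m handwheel '[{"dx":0.01,"dy":0,"dz":0,"spin":0.04,"claw":-1},{"dx":0.01,"dy":0,"dz":0,"spin":0.08,"claw":-1}]' >/dev/null; python3 t.py;python3 - <<'E'
from h import *
save(arm.get_image("wrist"),"wrist15.png")
E
```

```text
24.125 yaw z 0.49134281626594295 J6 -1.2208864093183025 [-0.405  2.943  0.119] [-7.963 -0.214  8.717] 0.3076708037406206
```

View pics/wrist15.png

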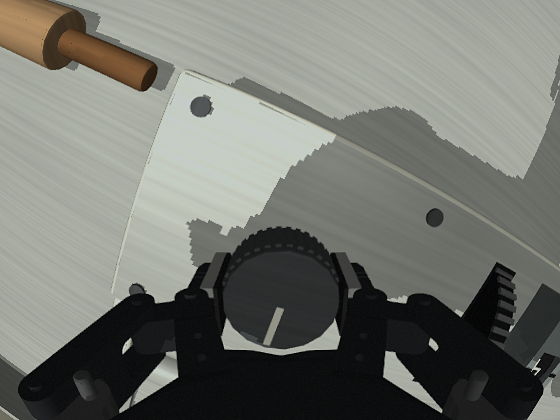

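The line is unchanged relative to the jaws, so still no slip after 2.46 rad. The seat must come soon.

```bash
python3 -m handwheel '[{"dx":0.01,"dy":0,"dz":0,"spin":0.04,"claw":-1},{"dx":0.01,"dy":0,"dz":0,"spin":0.08,"claw":-1}]' >/dev/null; python3 t.py
```

```text
24.425 yaw z 0.41138174798165644 J6 -1.3008822502241586 [-0.292  2.973  0.094] [-9.75  -1.429  9.003] 0.31184242106974125
```

```bash
python3 -m handwheel '[{"dx":0,"dy":0,"dz":0,"spin":0.04,"claw":-1},{"dx":0,"dy":0,"dz":0,"spin":0.08,"claw":-1}]' >/dev/null; python3 t.py
```

```text
24.675 yaw z 0.33165396787833745 J6 -1.3806304571712662 [-0.226  2.998  0.305] [-9.461  0.322  8.079] 0.10430732276290655
```

Torque jumped to 0.305 N m, so the head has met its seat. I'll add small steps.

```bash
python3 -m handwheel '[{"dx":0,"dy":0,"dz":0,"spin":0.04,"claw":-1}]' >/dev/null; python3 t.py
```

```text
24.8 yaw z 0.2918585886213976 J6 -1.420507865230448 [-0.203  3.002  0.373] [-8.975 -0.191  8.214] 0.03748692339286208
```

```bash
python3 -m handwheel '[{"dx":0,"dy":0,"dz":0,"spin":0.04,"claw":-1}]' >/dev/null; python3 t.py
```

```text
24.925 yaw z 0.2519899865007199 J6 -1.4604179988378294 [-0.074  3.078  0.428] [-9.342 -0.994  8.258] -0.034971992718055844
```

The slope of about 1.7 N m per rad matches the seat, which is now near 0.09. A bit more for margin.

```bash
python3 -m handwheel '[{"dx":0,"dy":0,"dz":0,"spin":0.04,"claw":-1},{"dx":0,"dy":0,"dz":0,"spin":0.08,"claw":-1}]' >/dev/null; python3 t.py; python3 - <<'E'
from h import *
save(arm.get_image("wrist"),"wrist16.png")
E
```

```text
25.175 yaw z 0.17237787932835452 J6 -1.5401317199630684 [-0.105  3.101  0.58 ] [-9.741 -0.101  8.751] -0.1801658235490322
```

View pics/wrist16.png

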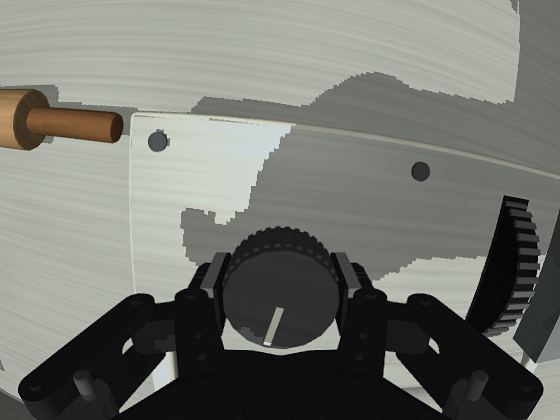

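Torque is 0.58 N m, so seat is about 0.165 (snug), and the line shows no slip. I'll release, lift and check.

```bash
python3 -m handwheel '[{"dx":0,"dy":0,"dz":0,"spin":0,"claw":1},{"dx":0,"dy":0,"dz":0,"spin":0,"claw":1},{"dx":0,"dy":0,"dz":0,"spin":0,"claw":1},{"dx":0,"dy":0,"dz":0,"spin":0,"claw":1},{"dx":-4,"dy":0,"dz":0,"spin":0,"claw":1},{"dx":-8,"dy":0,"dz":0,"spin":0,"claw":1},{"dx":-12,"dy":0,"dz":0,"spin":0,"claw":1},{"dx":-12,"dy":0,"dz":0,"spin":0,"claw":1}]'
python3 - <<'E'
from h import *
im=arm.get_image("wrist");save(im,"wrist17.png")
save(arm.get_image("scene"),"scene17.png")
E
```

```text
time: 26.22
tool_pos: [530.8, -123.3, 234.4]
orientation: [[0.007, -0.172, 0.985], [-0.0, 0.985, 0.172], [-1.0, -0.002, 0.007]]
wrist_force: [1.3, 0.2, -0.5]
gripper_width: 85.0
```

View pics/wrist17.png

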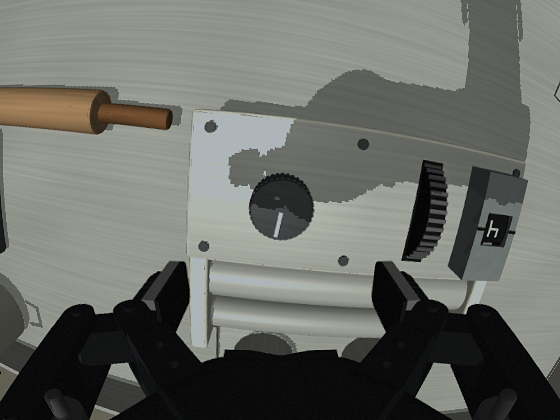

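View pics/scene17.png

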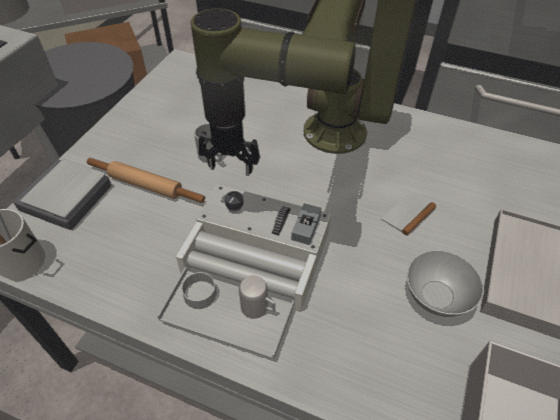

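The wrist view shows 4 in the window at (495,231) and the screw line at (279,225). In the scene view all bystanders are where they were. Next, a numeric check of the screw line before and after release, and of 4.

```bash
python3 - <<'E'
import cv2
a=cv2.imread("pics/wrist16.png")[220:360,210:350];b=cv2.imread("pics/wrist17.png")[165:245,240:320];c=cv2.imread("pics/wrist17.png")[190:270,455:535]
r=lambda x:cv2.resize(x,(390,390),interpolation=cv2.INTER_CUBIC)
import numpy as np;cv2.imwrite("pics/cmp.png",np.hstack([r(b),r(c)]))
def line(img,roi,n):
    g=img[roi[1]:roi[3],roi[0]:roi[2]].min(axis=2).astype(float);m=(g>130)
    k,l,s,ce=cv2.connectedComponentsWithStats(m.astype(np.uint8))
    for i in range(1,k):
        if s[i,4]>15: print(n,s[i]+[roi[0],roi[1],0,0,0])
line(cv2.imread("pics/wrist16.png"),(235,285,330,350),"16");line(cv2.imread("pics/wrist17.png"),(255,190,308,240),"17");line(cv2.imread("pics/wrist12.png"),(250,200,310,258),"12")
E
```

```text
16 [264 308  19  38 251]
16 [235 327  95  23 697]
17 [274 213   9  25  90]
17 [288 227  20  13  99]
17 [255 229  18  11  92]
```

View pics/cmp.png

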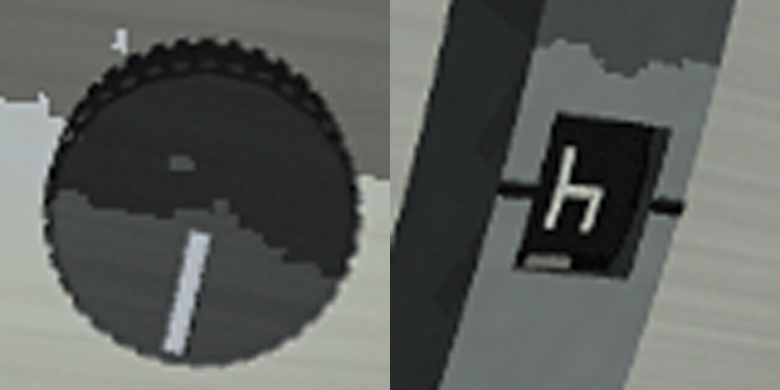

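```bash
python3 - <<'E'
from drum import *
im=arm.get_image("wrist")
s=arm.sense();print(s["tool_pos"],s["wrist_force"])
R=np.array(im["R"]);cam=-R.T@np.array(im["t"]);print(cam)
im2=dict(im);im2["t"]=-R@(cam+[0,0,111.0-s["tool_pos"][2]])
def d(i,a,b):
    v=(atz(i,b,144,True)-atz(i,a,144,True));print(np.degrees(np.arctan2(v[1],v[0])),np.linalg.norm(v[:2]),atz(i,a,144,True))
g=lambda x,y:(240+x*80/390-.4,165+y*80/390-.4)
d(im,g(200,233),g(173,354)); d(im2,(280,308.5),(266.5,345.5))
f=lambda x,y:(455+(x-390)*80/390-.4,190+y*80/390-.4)
for p in [(570,148),(550,230),(592,230)]: print(ang(im,f(*p)))
for p in [(515,188),(665,207)]: print("idx",plane(im,f(*p)))
d0=(cv2.imread("pics/wrist12.png"))
E
```

```text
[ 529.17134839 -122.74053802  229.23450664] [-0.50804281  0.04927384 -0.14143264]
[ 460.46114957 -135.20228938  372.77888567]
-2.096985873325136 19.881519709723563 [ 526.55830752 -122.94673034  144.        ]
-6.5694077823264045 20.43627556569019 [ 531.9855928  -122.56094051  144.        ]
(np.float64(-0.2306538162095389), np.float64(63.784786088321354))
(np.float64(0.13367514646281553), np.float64(63.71957646854386))
(np.float64(0.11420078499343657), np.float64(74.81653552510822))
idx (np.float64(-3.3139829267959073), np.float64(46.645434455577494))
idx (np.float64(-2.9044294609521337), np.float64(87.30738012149975))
```

The pixels came from a picture taken as the arm settled, hence the 3 mm offset on the marks. Corrected for that, 4 is within about 0.01 rad of centre. The screw sprang back a few degrees, as expected. The arm is clear, so I'm handing in.

```bash
python3 - <<'E'
from h import *
print(arm.finish_job(), arm.sense()["time"])
E
```

```text
the job is handed in; nothing more can be done
the job is handed in; nothing more can be done
```

The thumbwheel is set to 4, the lock screw is seated and snug, and I handed the job in at about 27 s. No verdict was reported.

- **Thumbwheel:** I pinched it and rolled it away from the robot in three strokes. That went about 0.05 rad too far, so I rolled it back a little. From above, 4 then sat on the index marks with slivers of 3 and 5 showing evenly. The last check, after the screw was done, put it within about 0.01 rad of centre. That check used a picture taken while the arm was still settling, so I had to correct it for a 3 mm offset.
- **Lock screw:** I turned it clockwise about 2.6 rad in one grip without slipping, until torque jumped from about 0.12 to 0.3 N m. I stopped at 0.58 N m, about 0.165 rad past first contact, then let go.
- **Disagreement:** After release the white line showed a spring-back of about 0.08 rad, where the expected value was about 0.045. That reading is only good to a degree or so. Even at 0.08 the screw would sit at about 0.09 rad, inside the snug range of 0.06 to 0.3.
- **Bench:** The arm was clear of everything at the end. In the last scene picture, everything else looked to be where it started.

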